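Trip the slide scanner's tray latch with the release pin

ROBOT

A 6-joint arm with a two-finger parallel gripper is mounted at the origin on the work surface. World frame = base frame: x ahead of the robot, y to its left, z up, the work surface at z = 0. Lengths are in mm, angles in degrees, forces in N, time in s.
With the tool pointing down it reaches from about 350 to 850 mm from the base axis. Payload 8.1 kg.
Tool frame: the origin (TCP) lies between the finger pads; the fingertips stand 25 mm ahead of it and the grasp point (between the pads) lies 6 mm ahead of it (r.tcp_to_tips is the distance from the TCP to the fingertips, in mm); z points along the fingers, y is the line along which they close (so a half turn about z gives the same grasp; the last joint's range is limited). The gripper opens to 85 mm and grips with 20 to 120 N. Pads are 22 mm wide; open, the fingers measure 114 mm over their backs; the gripper's body (76 mm by 85 mm) begins 54 mm behind the grasp point. The pads swing forward as they close: fully open they stand 13 mm farther back than shut.
Start: joints at [-78.404, 7.471, 85.268, -0, 87.261, -4.893], TCP at [170.326, -575.321, 256.292] pointing down, gripper open.
Joint ranges: [-169.43, 169.43], [-51.17, 129.36], [1.28, 143.12], [-76.62, 256.62], [0, 156.53], [-152.29, 152.29]. Speed limits (degrees/s): [136.94, 136.94, 159.86, 180, 180, 180].

INTERFACE

Orientations are given as [roll, pitch, yaw] about the fixed x, y, z axes, in that order (R = Rz(yaw) Ry(pitch) Rx(roll)).
In Python, from bench import r gives the robot as it stands.
- The arm moves only by the tool apply_moves, never from a script. Its arguments are lists of equal length, an entry for each row: "angular": the turn, a rotation vector about the world's x, y, z in units of 8 degrees (1.0 is 8 degrees), a list of three; "travel": the shift along the world's x, y, z in units of 40 mm (1.0 is 40 mm), a list of three; "jaw": the opening, from 0 (shut) to 1 (fully open). A call has 1 to 20 rows; each row shifts and turns the commanded pose from where the row before left it; what a row does not reach is not made up. A row lasts 1/8 s, in which the tool goes at most 62.5 mm and 10.7 degrees, less where a joint would pass 70% of its speed; a pose out of reach is approached as far as the arm can. A call is refused whole if a number of a shift passes 1 or a number of a turn 1, either way. A call with a gripper value outside its range is refused whole. The fingers move at their own pace and stop on an object; "force" is the grip in N (left out, the last holds). Time passes only in rows, so rows that do not move let the fingers close. It gives the time, the measured TCP pose, the force, the opening and the grip force at its end, in the units of the state.
- r.sense(): the state, without advancing time (a new reading comes with each control period).
- r.snapshot(name): name is "scene" or "top"; returns a dict with "color" (420x560x3 uint8, red, green, blue), "fx", "fy", "cx", "cy" (pixels), "R" (3x3) and "t" (3): a world point X has camera coordinates R X + t. Camera axes: x right, y down, z forward; pixel columns grow to the right and rows downward; lengths in mm; the calibration is good to about 2 mm. A picture is of the moment at which its call begins. There is no depth.
- r.hand_in(): hands the job in; it is judged then, once.
The state is a dict: "time": time; "joint_pos": joint angles; "qd": joint speeds; "joint_efforts": joint torques, N m; "tool_pos": TCP position; "tcp_rot": TCP orientation; "ft_force": force on the tool from outside, world axes, zero at the start; "wrist_torque": the same for the moment, N m; "finger_gap": finger opening in mm; "grip_force": force on a finger pad.
Only numpy, scipy, OpenCV 4.12 (cv2) and the standard library are available. Lean on these libraries where they do the work, as an engineer would, in place of code of your own. Each camera call takes 0.05 s, during which the arm holds its last target. There are 200 camera calls.

TASK

The slide scanner has lost power with a slide shut inside it. Take the release pin (the straight-handled tool) from the tool rack, push it down through the round release hole in the scanner's top until the slide tray springs out, then put the pin back in the rack place it came from, let go of it and leave the tray out.

Things in the scene. Friction and masses are not known exactly. Their poses are not given: they have to be found in the camera images.
- release_pin: Upright in a rack well: steel shaft 8 mm thick, 55 mm long, hanging in the well; collar 44 mm wide, 5 mm thick, resting on the rack; straight grey handle 18 mm thick, 55 mm tall. About 70 g. Neighbours have T and ball handles. Origin: shaft's lower end; z up the pin (collar underside 55 mm, handle top 115 mm). At the start its y runs along the row of wells; both sides in x are free.
- rack: Fixed open steel rack. Origin: centre of its underside, z up, y along its row of three round wells at y = -80, 0 and 80 mm; the three tools stand in any order. Top plate 70 x 250 mm, 12 mm thick, upper face at z = 80 mm; wells are through holes 25 mm wide, open below down to the foot plate, 6 mm thick.
- release_hole (a point): Centre of the mouth of the 27 mm round hole in the flat top of the scanner, a fixed white box 220 (x) x 180 (y) x 130 mm high; hole 80 mm from its tray face (-x), 40 mm from its +y side. z up. A 40 mm sprung latch plate lies 28 mm below the mouth; it frees the tray when the pin's tip is about 37 mm deep (3.5 N) and stops at 52 mm (5.5 N). Best 42 to 50 mm.
- tray (a joint): How far the slide tray stands out of the scanner, in m: 0 shut, 0.06 fully out. It slides out level towards -x of release_hole. Once freed by the latch its own spring drives it fully out in about half a second and it stays out when the pin is withdrawn. Tray 95 mm wide, front plate 106 mm wide, 29 to 55 mm above the bench.
There are look-alikes about, which are no part of the job. Leave any green or orange look-alike of the release_pin alone.

How it is judged:
By the outcome, as a careful person would: the job done as asked, in the order asked, and still so for the second after the job is handed in, with the robot touching nothing.
It also fails if it takes over 51 s, if anything falls off the work surface, if the arm or the gripper's body presses on something with over 40 N, if the wrist force passes 120 N, or if a joint passes its speed limit or range.

## Working session

There is one attempt and no reset: what is moved stays moved. The work goes in short steps, Python scripts to look and compute and a tool call to move; the robot and the scene stay as the last step left them, time stands still between calls to the robot, and variables do not carry over. Pictures are saved under pics/ and viewed, at most 10 in all, crops included, and the job is handed in when it is done.

Besides the shell and the picture viewer there is one more tool, called after "Call:" in YAML: its name, and indented under it one key for each argument. apply_moves: Moves the arm, as the interface text tells. Its arguments: {"type":"object","properties":{"angular":{"type":"array"},"travel":{"type":"array"},"jaw":{"type":"array"},"force":{"type":"number"}},"required":["angular","travel","jaw"]}

```bash
mkdir -p pics && cat > h.py <<'E'
import numpy as np, cv2
from bench import r
def snap(n,f=None):
    s=r.snapshot(n)
    np.savez(f'pics/{f or n}.npz',**s)
    cv2.imwrite(f'pics/{f or n}.png',cv2.cvtColor(s['color'],cv2.COLOR_RGB2BGR)); return s
def ray(s,u,v):
    R=np.array(s['R']);t=np.array(s['t'])
    return -R.T@t, R.T@np.array([(u-s['cx'])/s['fx'],(v-s['cy'])/s['fy'],1])
def plane(s,u,v,z):
    c,d=ray(s,u,v); return c+d*(z-c[2])/d[2]
def tri(s1,p1,s2,p2):
    c1,d1=ray(s1,*p1);c2,d2=ray(s2,*p2)
    k=np.linalg.lstsq(np.c_[d1,-d2],c2-c1,rcond=None)[0]
    a=c1+k[0]*d1;b=c2+k[1]*d2
    return (a+b)/2,np.linalg.norm(a-b)
def proj(s,X):
    p=np.array(s['R'])@np.array(X,float)+np.array(s['t']); return s['fx']*p[0]/p[2]+s['cx'],s['fy']*p[1]/p[2]+s['cy']
E
python3 - <<'E'
from h import *
for n in('scene','top'):
    s=snap(n); print(n,(-np.array(s['R']).T@np.array(s['t'])).round(),s['fx'])
print(r.sense())
a=cv2.imread('pics/scene.png');b=cv2.imread('pics/top.png')
E
```

```text
scene [1115. -199.  539.] 379.1007221007452
top [ 297.    6. 1140.] 492.7506610413418
{'time': 0.1, 'joint_pos': array([-7.84037494e+01,  7.51038728e+00,  8.53249014e+01, -1.07633521e-03,
        8.72597084e+01, -4.89361436e+00]), 'qd': array([ 4.45119040e-05,  1.06649457e-03, -1.27554661e-01, -1.06642749e-01,
        6.01880009e-02,  3.30649510e-02]), 'joint_efforts': array([ 5.46700248e-04, -5.70952713e+01, -5.01940835e+01, -2.14245238e-04,
        8.07494478e-03, -3.59761202e-05]), 'tool_pos': array([ 170.22542805, -574.87208179,  255.33554069]), 'tcp_rot': array([-1.79905258e+02, -7.03270249e-03,  1.64899115e+01]), 'ft_force': array([1.09060913, 0.08903985, 0.09976203]), 'wrist_torque': array([ 0.01717354, -0.01585465, -0.01543605]), 'grip_force': 0.0, 'finger_gap': 85.7801075470454}
```

View pics/scene.png

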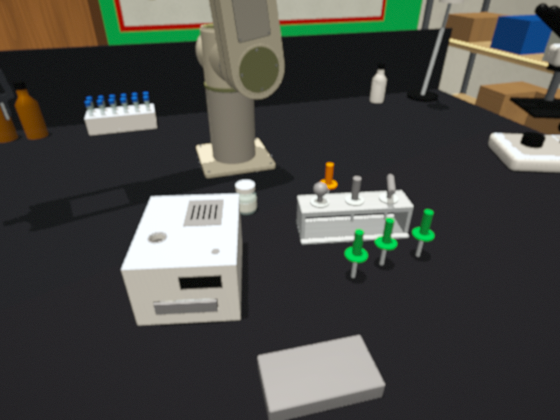

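View pics/top.png

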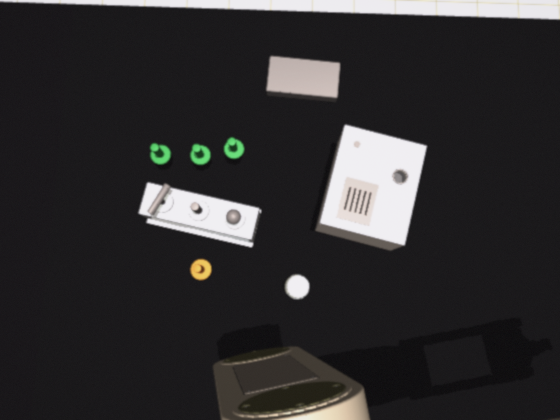

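The scene and top views show three tools in the rack:
- Ball handle: scene (321,188), top (233,216).
- Straight grey handle: scene (356,188), top (197,207).
- T handle: scene (391,187), top (160,198).

Look-alikes are three green pins, scene (357,245), (388,232), (426,222), and one orange pin, scene (329,175). The release hole is the large round one at scene (158,237), top (400,177). The small dimple at top (357,144) is not it. My choice is the middle, straight-handled tool, which I'll check in a crop.

```bash
python3 - <<'E'
from h import *
S=dict(np.load('pics/scene.npz'));T=dict(np.load('pics/top.npz'))
a=cv2.cvtColor(S['color'],cv2.COLOR_RGB2BGR);b=cv2.cvtColor(T['color'],cv2.COLOR_RGB2BGR)
c=[cv2.resize(i,(390,290),interpolation=cv2.INTER_CUBIC) for i in(a[160:250,290:411],b[165:265,130:265],a[215:265,140:207],b[120:220,330:465])]
cv2.imwrite('pics/c1.png',np.vstack([np.hstack(c[:2]),np.hstack(c[2:])]))
# rack top plate & scanner top from top view
hs=cv2.cvtColor(b,cv2.COLOR_BGR2HSV)
m=((hs[...,2]>120)&(hs[...,1]<60)).astype(np.uint8)
n,l,st,ce=cv2.connectedComponentsWithStats(m)
for i in range(1,n):
    if st[i,4]>300:
        cs=cv2.findContours((l==i).astype(np.uint8),0,2)[0][0]
        print(ce[i].round(1),st[i],cv2.minAreaRect(cs),cv2.approxPolyDP(cs,4,True).reshape(-1,2).tolist())
print('hole',plane(T,400,177,130),plane(S,158,237,130),tri(S,(158,237),T,(400,177)))
print('handle',tri(S,(356,179),T,(195.5,206)))
print('collar',plane(T,200,211,85),plane(S,355,199,85))
E
```

```text
[355.9   6.1] [   0    0  560   20 6079] ((279.5, 9.5), (19.0, 559.0), 90.0) [[0, 0], [559, 19], [559, 0]]
[303.1  76.6] [ 267   56   73   42 2472] ((303.1702575683594, 76.5044174194336), (70.93152618408203, 35.004539489746094), 5.572197437286377) [[270, 57], [267, 90], [336, 97], [339, 63]]
[373.1 184.9] [ 319  125  108  121 8945] ((373.8901062011719, 184.7174835205078), (88.55786895751953, 103.53482055664062), 14.281094551086426) [[345, 125], [319, 222], [403, 245], [426, 146]]
[199.1 214.1] [ 139  182  122   65 4593] ((198.88235473632812, 213.97059631347656), (118.59991455078125, 42.20119857788086), 14.03624439239502) [[146, 184], [139, 213], [151, 217], [148, 223], [252, 246], [248, 240], [260, 212], [257, 207], [166, 184]]
[296.9 286.4] [285 275  24  24 459] ((296.5, 286.5), (23.0, 23.0), 90.0) [[292, 275], [286, 291], [300, 298], [307, 293], [308, 282]]
[337.1 411. ] [ 273  392   96   28 1118] ((320.5, 405.5), (27.0, 95.0), 90.0) [[368, 419], [362, 392], [319, 410], [273, 419]]
hole [ 540.81018056 -245.81864791  130.        ] [ 545.13124839 -241.19900839  130.        ] (array([ 541.37632611, -243.82254429,  127.99240489]), np.float64(4.862942129988747))
handle (array([467.82065054, 182.18009834, 135.56974189]), np.float64(4.210150276151038))
collar [464.76121803 178.75404224  85.        ] [470.74129246 186.7742632   85.        ]
```

View pics/c1.png

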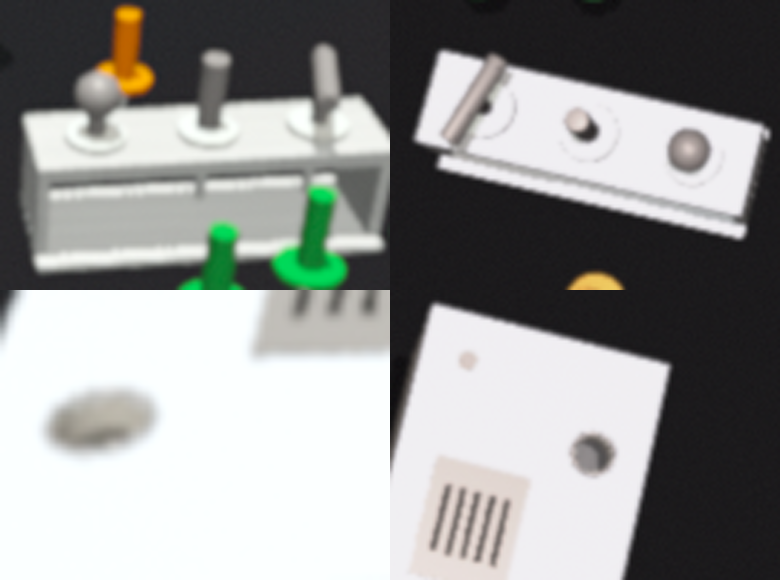

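The crop confirms it: the middle tool, scene (356,180), has the straight grey handle, with a ball on its left and a T on its right. The hole is the large one, scene (157.5,237.4), top (400.3,176.6). Next I'll refine the positions and check them against the given sizes.

```bash
python3 - <<'E'
from h import *
S=dict(np.load('pics/scene.npz'));T=dict(np.load('pics/top.npz'))
P=lambda p,z:plane(T,*p,z)[:2]
q=[P(p,130) for p in[(344,125),(427,146)]]
print('tray edge len',np.linalg.norm(q[0]-q[1]),q)
# scanner: +x' axis pointing from tray face to back
e=(q[1]-q[0])/np.linalg.norm(q[1]-q[0]); 
n=np.array([e[1],-e[0]]); n=n if n[0]<0 else -n
print('hole from edges',q[1]-e*40+n*80,'n',n)
for a,b in(((400.3,176.6),(157.5,237.4)),): print('hole',P(a,130),plane(S,*b,130),tri(T,a,S,b))
# rack top corners
c=[P(p,80) for p in[(146,184),(139,213.5),(260,208),(252,240)]]
print('rack long',np.linalg.norm(c[0]-c[2]),np.linalg.norm(c[1]-c[3]),'centre',sum(c)/4)
d=(c[0]-c[2])+(c[1]-c[3]); print('row ang',np.degrees(np.arctan2(d[1],d[0])))
print('top: handle',P((195.1,207.1),140),'collar',P((198.5,210.5),85))
f=lambda u,v:(290+u/390*121,160+v/290*90)
print('scene: handle',plane(S,*f(217,60),140),'collar',plane(S,*f(208,130),85), tri(T,(195.1,207.1),S,f(217,60)))
# check green/orange heights
print('orange',tri(T,(200,268),S,(329,165)),'green',tri(T,(197,149),S,(388,222)))
print('T',tri(T,(160,199),S,(391,180)))
E
```

```text
tray edge len 183.0323645031137 [array([ 652.12424624, -126.81009108]), array([ 610.41091727, -305.02581609])]
hole from edges [ 541.63223501 -247.84633668] n [-0.97368422  0.22790138]
hole [ 541.69475658 -246.47058592] [ 546.0547107  -242.08971647  130.        ] (array([ 542.27003671, -244.60915557,  127.93422128]), np.float64(4.630272342038857))
rack long 254.77308025143833 251.27053325200686 centre [464.91346322 181.30451412]
row ang 78.74973864242304
top: handle [463.86070813 180.14446609] collar [465.77482061 182.03725273]
scene: handle [474.32299995 183.84627706 140.        ] collar [475.6112743  183.10838467  85.        ] (array([466.28689134, 184.45981723, 135.08508187]), np.float64(7.433956659096073))
orange (array([342.93961553, 172.5028583 , 111.01997415]), np.float64(8.751003347631663)) green (array([597.59539303, 189.81812417, 106.10840013]), np.float64(2.433640856676584))
T (array([483.11792676, 259.50490216, 127.86250564]), np.float64(8.150869644348079))
```

Call:
apply_moves:
  angular:
    - [0,0,0.3875]
    - [0,0,0.3875]
    - [0,0,0.3875]
    - [0,0,0.3875]
    - [0,0,0.3875]
    - [0,0,0.3875]
    - [0,0,0.3875]
    - [0,0,0.3875]
    - [0,0,0.3875]
    - [0,0,0.3875]
    - [0,0,0.3875]
    - [0,0,0.3875]
    - [0,0,0.3875]
    - [0,0,0.3875]
    - [0,0,0.3875]
    - [0,0,0.3875]
    - [0,0,0.3875]
    - [0,0,0.3875]
    - [0,0,0.3875]
    - [0,0,0.3875]
  travel:
    - [0.74,0.945,0]
    - [0.74,0.945,0]
    - [0.74,0.945,0]
    - [0.74,0.945,0]
    - [0.74,0.945,0]
    - [0.74,0.945,0]
    - [0.74,0.945,0]
    - [0.74,0.945,0]
    - [0.74,0.945,0]
    - [0.74,0.945,0]
    - [0,0.945,0]
    - [0,0.945,0]
    - [0,0.945,0]
    - [0,0.945,0]
    - [0,0.945,0]
    - [0,0.945,0]
    - [0,0.945,0]
    - [0,0.945,0]
    - [0,0.945,0]
    - [0,0.945,0]
  jaw: [1,1,1,1,1,1,1,1,1,1,1,1,1,1,1,1,1,1,1,1]

```text
time: 2.6
tool_pos: [465.9, 181.9, 255.9]
tcp_rot: [-180.0, 0.0, 78.6]
ft_force: [0.4, 0.4, 0.1]
finger_gap: 85.5
grip_force: 0.0
```

```bash
python3 - <<'E'
from h import *
s=snap('scene','s2'); q=r.sense(); print(q['tool_pos'],q['tcp_rot'],q['ft_force'])
cv2.imwrite('pics/s2c.png',cv2.resize(cv2.imread('pics/s2.png')[90:260,270:450],(720,600)[::1],interpolation=cv2.INTER_CUBIC) if 0 else cv2.resize(cv2.imread('pics/s2.png')[70:250,260:460],(666,600)))
E
```

```text
[465.51478245 185.521695   255.85265432] [-1.79924601e+02 -1.33758776e-01  7.88387327e+01] [-2.55360256  2.30613423  0.08579047]
```

View pics/s2c.png

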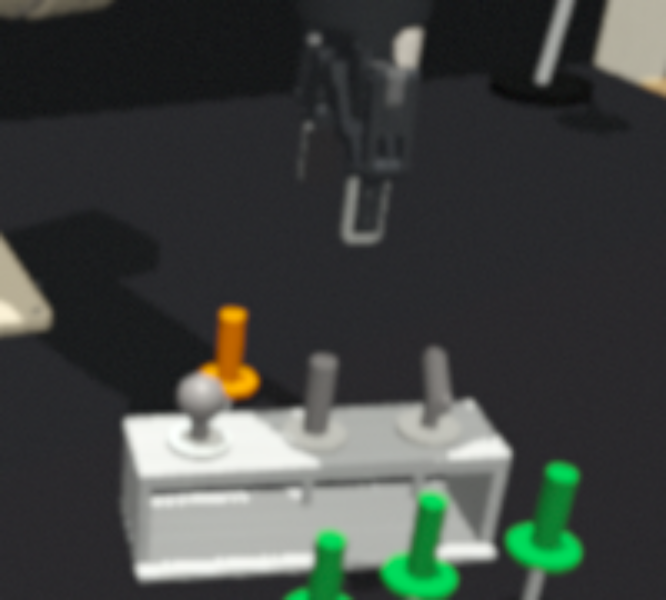

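Image: the gripper hangs above the rack, with its front fingertip at crop (362,240). The straight pin's handle top is at crop (322,357) and it is undisturbed. I'll compare the fingertip's projected position with where it appears, to get the scene camera's bias.

```bash
python3 - <<'E'
from h import *
s=dict(np.load('pics/s2.npz'))
q=r.sense(); print(q['tool_pos'],q['tcp_rot'])
tp=np.array([465.7,183.7,255.9]);d=np.array([.98,-.2,0])
for off in(43,50,57):
  for dz in(12,): print(off,dz,proj(s,tp+d*off-np.array([0,0,dz])),proj(s,tp+d*off-np.array([0,0,25])))
print('seen tip',260+362*.3,70+241*.3)
for y in(178,181,184): print(y,proj(s,[466,y,140]),proj(s,[466,y,90]))
print('seen pin top',260+322*.3,70+357*.3,'low',260+317*.3,70+432*.3)
E
```

```text
[465.51478245 185.521695   255.85265432] [-1.79924601e+02 -1.33758776e-01  7.88387327e+01]
43 12 (np.float64(367.34097087084535), np.float64(140.51230255942622)) (np.float64(366.5005772196115), np.float64(146.65139417586371))
50 12 (np.float64(368.4254401039713), np.float64(141.94167572297215)) (np.float64(367.5681742709212), np.float64(148.11574387155542))
57 12 (np.float64(369.5273356495407), np.float64(143.39401745269342)) (np.float64(368.65276328683905), np.float64(149.60340028036762))
seen tip 368.6 142.3
178 (np.float64(353.1505173246909), np.float64(177.2575053781259)) (np.float64(350.7789207951243), np.float64(196.68292474418968))
181 (np.float64(354.3847322112586), np.float64(177.0615858935378)) (np.float64(351.9765222517616), np.float64(196.47594297671003))
184 (np.float64(355.61669171857574), np.float64(176.86602442824207)) (np.float64(353.17200382202964), np.float64(196.26932758973632))
seen pin top 356.6 177.1 low 355.1 199.6
```

Call:
apply_moves:
  angular:
    - [0,0,0]
    - [0,0,0]
  travel:
    - [0,0,0]
    - [0,0,0]
  jaw: [1,1]

```text
time: 2.9
tool_pos: [466.2, 180.0, 256.0]
tcp_rot: [-180.0, 0.0, 78.4]
ft_force: [-0.6, -0.2, -0.2]
finger_gap: 85.5
grip_force: 0.0
```

Call:
apply_moves:
  angular:
    - [0,0,0]
    - [0,0,0]
    - [0,0,0]
    - [0,0,0]
    - [0,0,0]
    - [0,0,0]
    - [0,0,0]
    - [0,0,0]
    - [0,0,0]
    - [0,0,0]
  travel:
    - [0,0.06,-0.4]
    - [0,0,-0.5]
    - [0,0,-0.5]
    - [0,0,-0.5]
    - [0,0,-0.5]
    - [0,0,-0.4]
    - [0,0,-0.3]
    - [0,0,-0.2]
    - [0,0,0]
    - [0,0,0]
  jaw: [1,1,1,1,1,1,1,1,1,1]

```text
time: 4.15
tool_pos: [466.8, 183.2, 124.9]
tcp_rot: [179.9, -0.0, 78.5]
ft_force: [0.8, 0.3, 0.2]
finger_gap: 84.9
grip_force: 0.0
```

```bash
python3 - <<'E'
from h import *
snap('scene','s3');snap('top','t3')
a=cv2.imread('pics/s3.png')[100:250,280:430];b=cv2.imread('pics/t3.png')[140:290,120:270]
cv2.imwrite('pics/s3c.png',np.hstack([cv2.resize(i,(400,400),interpolation=cv2.INTER_CUBIC) for i in(a,b)]))
E
```

```text
(no output)
```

View pics/s3c.png

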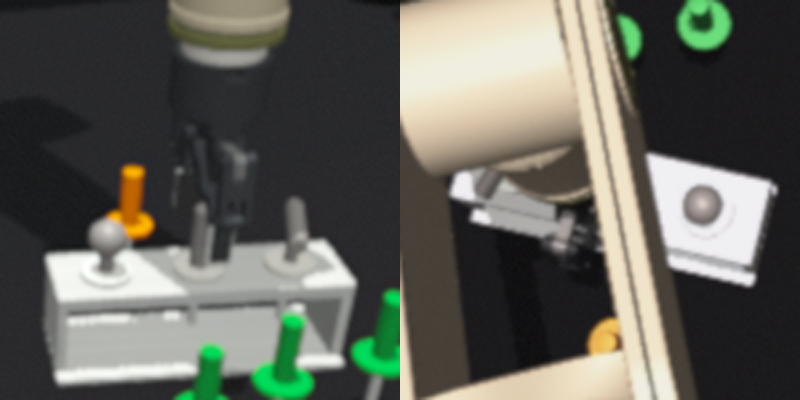

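Image: the left half shows the pin handle at crop (200,235) left of and apparently in front of the nearer finger (230,210). I'll check where the fingers should project before closing.

```bash
python3 - <<'E'
from h import *
s=dict(np.load('pics/s3.npz'))
q=r.sense();tp=q['tool_pos'];print(tp)
c=lambda X:((np.array(proj(s,X))-[280,100])*400/150).round()
d=np.array([.98,-.2,0])
for n,o in(('front',43),('front back',57),('rear',-43),('tcp',0)):
  print(n,c(tp+d*o-[0,0,12]),c(tp+d*o-[0,0,25]))
for X in((466,183),(475,188),(515,175)): print(X,c([*X,140]),c([*X,85]))
cv2.imwrite('pics/s3d.png',cv2.resize(s['color'][150:215,325:395,::-1],(640,594),interpolation=cv2.INTER_CUBIC))
E
```

```text
[466.83261565 183.25137851 125.05582211]
front [212. 261.] [210. 274.]
front back [217. 270.] [215. 284.]
rear [184. 209.] [183. 222.]
tcp [198. 234.] [196. 247.]
(466, 183) [201. 205.] [193. 262.]
(475, 188) [211. 209.] [204. 266.]
(515, 175) [220. 235.] [212. 294.]
```

View pics/s3d.png

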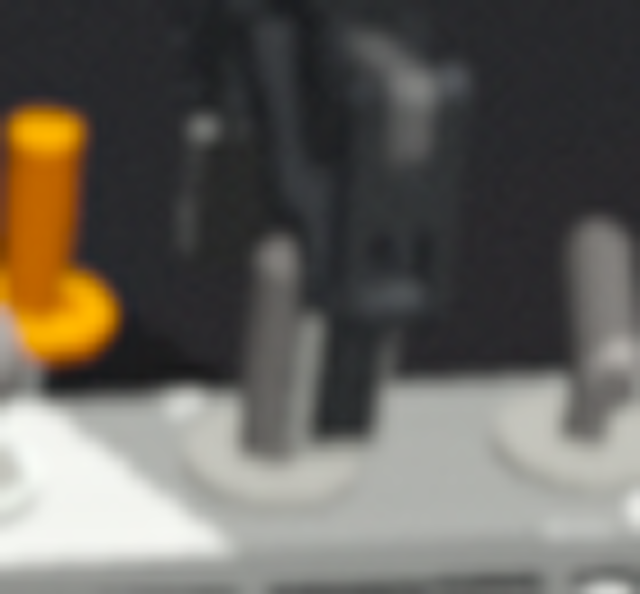

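The image shows the handle between the two fingers: rear finger near crop (200,220), front finger at (345,400), handle at (270,350). The handle sits a few mm towards -y of the pads' centre, which agrees with the top view (y about 181). I'll shift slightly and close.

Call:
apply_moves:
  angular:
    - [0,0,0]
    - [0,0,0]
    - [0,0,0]
    - [0,0,0]
    - [0,0,0]
    - [0,0,0]
    - [0,0,0]
    - [0,0,0]
    - [0,0,0]
    - [0,0,0]
  travel:
    - [0,-0.07,0]
    - [0,0,0]
    - [0,0,0]
    - [0,0,0]
    - [0,0,0]
    - [0,0,0]
    - [0,0,0]
    - [0,0,0]
    - [0,0,0]
    - [0,0,0]
  jaw: [1,0.6,0.4,0.3,0.2,0.1,0,0,0,0]
  force: 50

```text
time: 5.5
tool_pos: [466.4, 180.3, 124.4]
tcp_rot: [180.0, -0.0, 78.5]
ft_force: [-0.1, 0.9, 1.8]
finger_gap: 16.8
grip_force: 48.7
```

Call:
apply_moves:
  angular:
    - [0,0,0]
    - [0,0,0]
    - [0,0,0]
    - [0,0,0]
    - [0,0,0]
    - [0,0,0]
    - [0,0,0]
    - [0,0,0]
    - [0,0,0]
    - [0,0,0]
    - [0,0,0]
    - [0,0,0]
  travel:
    - [0,0,0.2]
    - [0,0,0.3]
    - [0,0,0.4]
    - [0,0,0.4]
    - [0,0,0.4]
    - [0,0,0.5]
    - [0,0,0.5]
    - [0,0,0.5]
    - [0,0,0.4]
    - [0,0,0.3]
    - [0,0,0]
    - [0,0,0]
  jaw: [0,0,0,0,0,0,0,0,0,0,0,0]

```text
time: 7.0
tool_pos: [466.0, 180.2, 279.5]
tcp_rot: [-179.9, 0.0, 78.5]
ft_force: [-0.4, 0.0, -0.9]
finger_gap: 17.0
grip_force: 48.7
```

```bash
python3 - <<'E'
from h import *
s=snap('scene','s4');tp=r.sense()['tool_pos']
b=np.array([tp[0],tp[1],tp[2]-6-93]);print(b)
c=lambda X:((np.array(proj(s,X))-[305,80])*6).round()
for z in(0,55,60): print(z,c(b+[0,0,z]))
cv2.imwrite('pics/s4c.png',cv2.resize(s['color'][80:180,305:425,::-1],(720,600),interpolation=cv2.INTER_CUBIC))
E
```

```text
[465.90349847 180.1746492  180.29405637]
0 [306. 483.]
55 [324. 338.]
60 [326. 325.]
```

View pics/s4c.png

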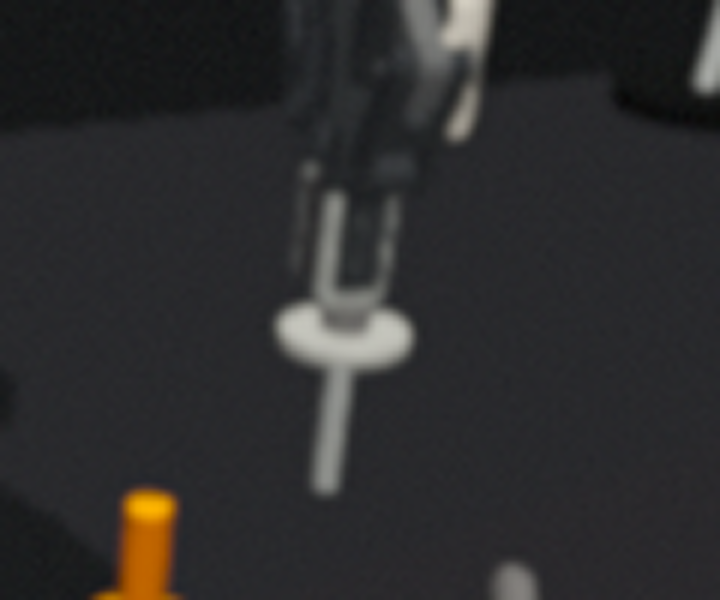

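The pin is gripped upright and centred, with its tip at crop (326,490) against a predicted (306,483). So the scene camera reads about 3 px too far right, which brings its hole estimate into line with the top view: about (542,-247). Now I'll carry the pin over the hole.

Call:
apply_moves:
  angular:
    - [0,0,0]
    - [0,0,0]
    - [0,0,0]
    - [0,0,0]
    - [0,0,0]
    - [0,0,0]
    - [0,0,0]
    - [0,0,0]
    - [0,0,0]
    - [0,0,0]
    - [0,0,0]
    - [0,0,0]
    - [0,0,0]
    - [0,0,0]
    - [0,0,0]
    - [0,0,0]
    - [0,0,0]
    - [0,0,0]
    - [0,0,0]
  travel:
    - [0.08,-0.4,0]
    - [0.14,-0.8,0]
    - [0.16,-0.9,0]
    - [0.16,-0.9,0]
    - [0.16,-0.9,0]
    - [0.16,-0.9,0]
    - [0.16,-0.9,0]
    - [0.16,-0.9,0]
    - [0.16,-0.9,0]
    - [0.16,-0.9,0]
    - [0.16,-0.9,0]
    - [0.16,-0.8,0]
    - [0.16,-0.4,0]
    - [0.08,-0.18,0]
    - [0,0,0]
    - [0,0,-0.4]
    - [0,0,-0.3]
    - [0,0,0]
    - [0,0,0]
  jaw: [0,0,0,0,0,0,0,0,0,0,0,0,0,0,0,0,0,0,0]

```text
time: 9.43
tool_pos: [548.7, -246.7, 252.3]
tcp_rot: [-180.0, -0.0, 78.5]
ft_force: [-0.7, 0.1, -0.1]
finger_gap: 16.6
grip_force: 48.8
```

```bash
python3 - <<'E'
from h import *
s=snap('scene','s5');tp=r.sense()['tool_pos']
b=np.array([tp[0],tp[1],tp[2]-6-93]);print(b)
c=lambda X:((np.array(proj(s,X))-[110,180])*6).round()
print('tip pred',c(b),'tip dropped to 130',c([b[0],b[1],130]))
cv2.imwrite('pics/s5c.png',cv2.resize(s['color'][180:270,110:220,::-1],(660,540),interpolation=cv2.INTER_CUBIC))
E
```

```text
[ 548.90343323 -246.8585276   153.71909348]
tip pred [254. 287.] tip dropped to 130 [269. 353.]
```

View pics/s5c.png

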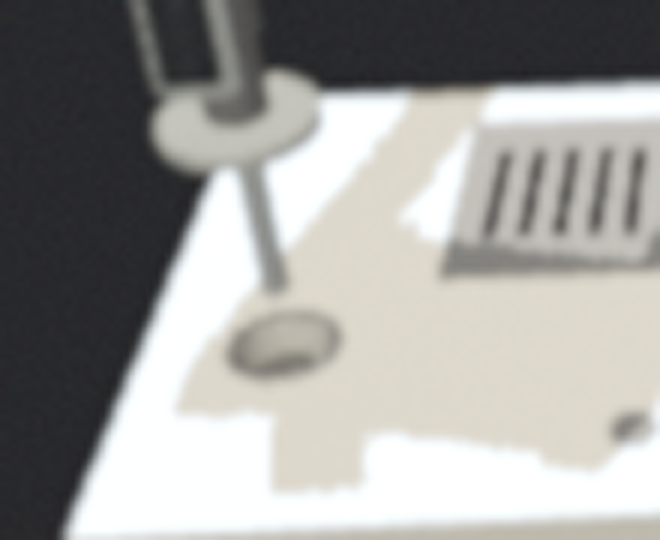

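The tip is at crop (276,288) and the hole centre at (285,344). With the bias removed, the tip lies about 5 mm too far towards +x, so I'll correct that and descend in steps.

Call:
apply_moves:
  angular:
    - [0,0,0]
    - [0,0,0]
    - [0,0,0]
    - [0,0,0]
    - [0,0,0]
    - [0,0,0]
    - [0,0,0]
  travel:
    - [-0.13,-0.02,0]
    - [0,0,0]
    - [0,0,-0.2]
    - [0,0,-0.3]
    - [0,0,-0.3]
    - [0,0,-0.3]
    - [0,0,0]
  jaw: [0,0,0,0,0,0,0]

```text
time: 10.35
tool_pos: [542.7, -247.2, 206.3]
tcp_rot: [-179.8, -0.1, 78.5]
ft_force: [0.1, 0.4, -0.9]
finger_gap: 16.6
grip_force: 48.8
```

Call:
apply_moves:
  angular:
    - [0,0,0]
    - [0,0,0]
    - [0,0,0]
    - [0,0,0]
    - [0,0,0]
    - [0,0,0]
  travel:
    - [0,0,-0.15]
    - [0,0,-0.15]
    - [0,0,-0.15]
    - [0,0,-0.15]
    - [0,0,0]
    - [0,0,0]
  jaw: [0,0,0,0,0,0]

```text
time: 11.1
tool_pos: [543.6, -247.8, 184.6]
tcp_rot: [180.0, 0.0, 78.5]
ft_force: [0.6, 0.2, 3.1]
finger_gap: 16.7
grip_force: 48.9
```

```bash
python3 - <<'E'
from h import *
s=snap('scene','s6');q=r.sense();print(q['tool_pos'],q['ft_force'])
cv2.imwrite('pics/s6c.png',cv2.resize(s['color'][160:360,90:290,::-1],(600,600),interpolation=cv2.INTER_CUBIC))
E
```

```text
[ 543.66766836 -247.82052672  184.61718751] [0.2046905  0.30813911 4.77035523]
```

View pics/s6c.png

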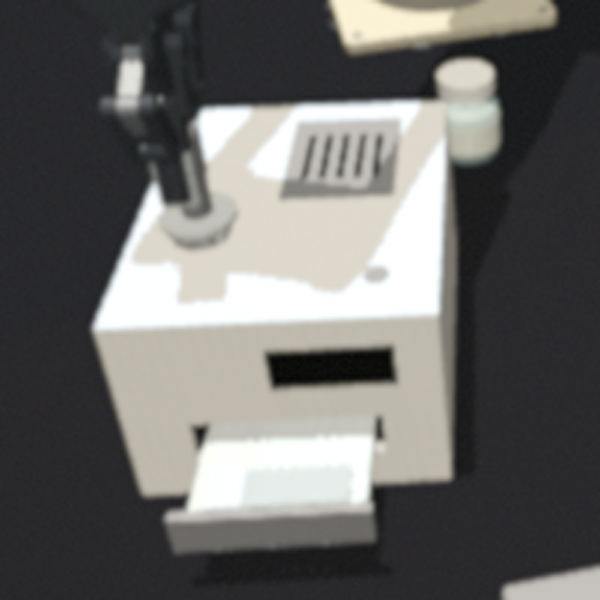

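The tray is out, with its front plate at crop (270,530). The tip is about 44 mm deep at 4.8 N. Now I'll withdraw and return along the exact reverse path.

Call:
apply_moves:
  angular:
    - [0,0,0]
    - [0,0,0]
    - [0,0,0]
    - [0,0,0]
    - [0,0,0]
    - [0,0,0]
    - [0,0,0]
    - [0,0,0]
    - [0,0,0]
    - [0,0,0]
    - [0,0,0]
  travel:
    - [0,0,0]
    - [0,0,0]
    - [0,0,0]
    - [0,0,0.2]
    - [0,0,0.3]
    - [0,0,0.4]
    - [0,0,0.4]
    - [0,0,0.5]
    - [0,0,0.4]
    - [0,0,0.2]
    - [0,0,0]
  jaw: [0,0,0,0,0,0,0,0,0,0,0]

```text
time: 12.52
tool_pos: [543.8, -247.9, 281.0]
tcp_rot: [179.9, 0.0, 78.5]
ft_force: [0.1, -1.2, -0.2]
finger_gap: 16.7
grip_force: 48.7
```

Call:
apply_moves:
  angular:
    - [0,0,0]
    - [0,0,0]
    - [0,0,0]
    - [0,0,0]
    - [0,0,0]
    - [0,0,0]
    - [0,0,0]
    - [0,0,0]
    - [0,0,0]
    - [0,0,0]
    - [0,0,0]
    - [0,0,0]
    - [0,0,0]
    - [0,0,0]
    - [0,0,0]
    - [0,0,0]
    - [0,0,0]
  travel:
    - [-0.07,0.4,0]
    - [-0.14,0.8,0]
    - [-0.16,0.9,0]
    - [-0.16,0.9,0]
    - [-0.16,0.9,0]
    - [-0.16,0.9,0]
    - [-0.16,0.9,0]
    - [-0.16,0.9,0]
    - [-0.16,0.9,0]
    - [-0.16,0.9,0]
    - [-0.16,0.9,0]
    - [-0.14,0.8,0]
    - [-0.1,0.4,0]
    - [-0.04,0.2,0]
    - [0,0,0]
    - [0,0,0]
    - [0,0,0]
  jaw: [0,0,0,0,0,0,0,0,0,0,0,0,0,0,0,0,0]

```text
time: 14.65
tool_pos: [466.6, 179.5, 280.3]
tcp_rot: [180.0, 0.0, 78.4]
ft_force: [-0.0, -0.2, 0.6]
finger_gap: 16.7
grip_force: 48.8
```

Call:
apply_moves:
  angular:
    - [0,0,0]
    - [0,0,0]
    - [0,0,0]
    - [0,0,0]
    - [0,0,0]
    - [0,0,0]
    - [0,0,0]
    - [0,0,0]
    - [0,0,0]
    - [0,0,0]
  travel:
    - [0,0,-0.3]
    - [0,0,-0.5]
    - [0,0,-0.5]
    - [0,0,-0.5]
    - [0,0,-0.4]
    - [0,0,-0.3]
    - [0,0,-0.3]
    - [0,0,-0.2]
    - [0,0,0]
    - [0,0,0]
  jaw: [0,0,0,0,0,0,0,0,0,0]

```text
time: 15.9
tool_pos: [466.7, 180.4, 160.8]
tcp_rot: [180.0, -0.0, 78.5]
ft_force: [0.6, 0.1, -0.5]
finger_gap: 16.5
grip_force: 48.8
```

Call:
apply_moves:
  angular:
    - [0,0,0]
    - [0,0,0]
    - [0,0,0]
    - [0,0,0]
    - [0,0,0]
    - [0,0,0]
    - [0,0,0]
  travel:
    - [0,0,-0.2]
    - [0,0,-0.2]
    - [0,0,-0.2]
    - [0,0,-0.2]
    - [0,0,-0.08]
    - [0,0,0]
    - [0,0,0]
  jaw: [0,0,0,0,0,0,0]

```text
time: 16.77
tool_pos: [466.5, 180.3, 125.2]
tcp_rot: [180.0, -0.0, 78.5]
ft_force: [0.1, -0.6, -0.6]
finger_gap: 16.7
grip_force: 49.1
```

Within 1 mm of seated. Now release gently, then rise.

Call:
apply_moves:
  angular:
    - [0,0,0]
    - [0,0,0]
    - [0,0,0]
    - [0,0,0]
    - [0,0,0]
    - [0,0,0]
    - [0,0,0]
    - [0,0,0]
    - [0,0,0]
    - [0,0,0]
    - [0,0,0]
    - [0,0,0]
    - [0,0,0]
    - [0,0,0]
    - [0,0,0]
    - [0,0,0]
    - [0,0,0]
    - [0,0,0]
    - [0,0,0]
    - [0,0,0]
  travel:
    - [0,0,-0.02]
    - [0,0,0]
    - [0,0,0]
    - [0,0,0]
    - [0,0,0]
    - [0,0,0]
    - [0,0,0]
    - [0,0,0]
    - [0,0,0]
    - [0,0,0.2]
    - [0,0,0.4]
    - [0,0,0.5]
    - [0,0,0.5]
    - [0,0,0.6]
    - [0,0,0.6]
    - [0,0,0.6]
    - [0,0,0.4]
    - [0,0,0.2]
    - [0,0,0]
    - [0,0,0]
  jaw: [0,0.25,0.3,0.5,0.7,0.9,1,1,1,1,1,1,1,1,1,1,1,1,1,1]

```text
time: 19.27
tool_pos: [465.9, 180.2, 283.3]
tcp_rot: [-179.9, 0.0, 78.5]
ft_force: [-0.1, 0.4, 0.2]
finger_gap: 85.5
grip_force: 0.0
```

```bash
python3 - <<'E'
from h import *
s=snap('scene','s7');q=r.sense();print(q['time'],q['tool_pos'],q['ft_force'],q['finger_gap'])
cv2.imwrite('pics/s7c.png',cv2.resize(s['color'][130:360,110:450,::-1],(798,540),interpolation=cv2.INTER_CUBIC))
E
```

```text
19.325 [465.85511393 180.1640843  283.14774359] [-0.19750435  0.16219777  0.61280304] 85.22542651883796
```

View pics/s7c.png

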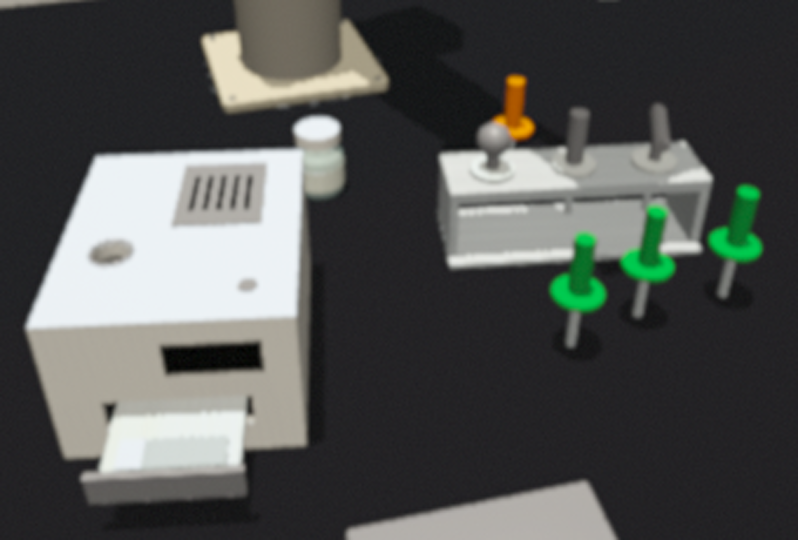

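The pin is seated upright in the middle well at crop (577,140), the tray is out at (165,480), and the gripper is clear.

```bash
python3 -c "
from bench import r
print(r.hand_in())"
```

```text
the job is handed in; nothing more can be done
None
```

The job is handed in at about 19 s: the release pin freed the tray, which is out, and the pin is back upright in its middle well with the gripper open and clear.

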